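# Roll the red-capped specimen vial onto the stage's white line

### The arm

A 6-joint arm with a two-finger parallel gripper is mounted at the origin on the work surface. World frame = base frame: x ahead of the robot, y to its left, z up, the work surface at z = 0. Lengths are in mm, angles in rad, forces in N, time in s.
With the tool pointing down it reaches from about 325 to 750 mm from the base axis. Payload 7.6 kg.
Tool frame: the origin (TCP) lies midway between the tips of the shut fingers; the grasp point (between the pads) lies 19 mm behind it; z points along the fingers, y is the line along which they close (so a half turn about z gives the same grasp; the last joint's range is limited). The gripper opens to 85 mm and grips with 20 to 120 N. Pads are 22 mm wide; open, the fingers measure 114 mm over their backs; the gripper's body (76 mm by 85 mm) begins 54 mm behind the grasp point. The pads swing forward as they close: fully open they stand 13 mm farther back than shut.
Start: joints at [1.081, 0.052, 1.401, -0, 1.689, -0.07], TCP at [213.965, 479.442, 231.323] pointing down, gripper open.
Joint ranges: [-2.9, 2.9], [-0.91, 2.17], [0.12, 2.37], [-1.06, 4.2], [0.26, 2.73], [-2.93, 2.93]. Speed limits (rad/s): [2.57, 2.57, 3.01, 3.14, 3.14, 3.14].

### API

Orientations are given as a unit quaternion [w, x, y, z].
In Python, from workcell import * gives the robot as it stands. Calls block until the motion is done:
- move_to(position, orientation): joint-space move of the TCP to a pose.
- servo_line(position, attitude=None, v=150, guard=None): straight line of the TCP; attitude=None keeps the orientation; v is the mean speed in mm/s. With guard (N) it stops when the force on the tool has changed by that much, and returns True; else False.
- movej(angles): joint-space move.
- gripper_to(opening): finger opening in mm; the grip force is fixed at half the most; returns when the fingers have stopped.
- sleep(seconds).
- inverse_kinematics(position, orientation): joint angles nearest the present ones, or None.
- sense(): the state.
- grab_frame(name): name is "scene" or "top" or "wrist"; returns (picture, depth): 480x640x3 uint8, red, green, blue; 480x640 float32, mm along the optical axis (not along the pixel's ray), 0 where there is no reading.
- camera_params(name): a dict with "K" (3x3 intrinsics, pixels), "R" (3x3) and "t" (3): a world point X has camera coordinates R X + t. Camera axes: x right, y down, z forward; pixel columns grow to the right and rows downward; lengths in mm; the calibration is good to about 2 mm. The wrist camera is an equidistant fisheye: a pixel r from the principal point sees the ray r / f radians off the axis. A picture is of the moment at which its call begins: read the wrist's pose just before it. camera_params takes no time and is no camera call; for the wrist camera it gives the pose at the moment of the call.
A pose or a line that the arm cannot do raises MotionError and nothing moves.
- close_job(): hands the job in; it is judged then, once.
The state is a dict: "t": time; "qpos": joint angles; "dq": joint speeds; "effort": joint torques, N m; "tcp_pos": TCP position; "ee_rot": TCP orientation; "contact_force": force on the tool from outside, world axes, zero at the start; "wrist_torque": the same for the moment, N m; "width": finger opening in mm; "gripper_force": force on a finger pad.
Only numpy, scipy, OpenCV 4.12 (cv2) and the standard library are available. Lean on these libraries where they do the work, as an engineer would, in place of code of your own. Each camera call takes 0.05 s, during which the arm holds its last target. There are 200 camera calls.

### The job

On the round black viewing stage, roll the lying vial with the red cap across the plate, pushing its top sideways with a fingertip, until it lies along the white line with the line under its middle. Only roll it, never pick it up. Leave the green-capped vial and the things around the stage where they are, and take the hand away with the red vial at rest.

Things in the scene. Friction and masses are not known exactly. Their poses are not given: they have to be found in the camera images.
- stage: Fixed viewing stage: a white round base 284 mm across, carrying a flat round black plate 252 mm across whose top is 34 mm above the work surface. A white line 5 mm wide and 210 mm long is painted across the middle of the plate (flush, no groove). Origin at the centre of the underside, on the work surface; the line runs along the stage's own y axis through the plate's centre; z up.
- red_vial: Red-capped glass vial, a plain cylinder 28 mm across, 64 mm long, about 40 g, paper band round its middle. Lies on the plate 53-77 mm to one side of the line, nearly parallel to it. Origin at its centre, 14 mm above the plate; y runs along the cylinder, x and z turn as it rolls. Rolling resistance stops it soon. Pushed by its top, it travels half as far as the fingertip.
- green_vial: The same vial with a green cap, lying on the plate on the other side of the line. Origin and axes as for the red vial. To be left alone.
- blue_vial: The same vial with a blue cap, standing upright on the work surface beside the stage, 64 mm tall. Origin at the centre of its underside. To be left alone.
- dish: Clear shut petri dish, 90 mm across and 14 mm high, on the work surface beside the stage. Origin at the centre of its underside. To be left alone.
- jar: Amber jar with a white cap, 54 mm across and 75 mm high, standing on the work surface beside the stage. Origin at the centre of its underside. To be left alone.
Not all that is in view belongs to the job. Leave any yellow look-alike of the red_vial alone.

How it is judged:
By the outcome, as a careful person would: the job done as asked, in the order asked, and still so for the second after the job is handed in, with the robot touching nothing.
It also fails if it takes over 64 s, if anything falls off the work surface, if the arm or the gripper's body presses on something with over 40 N, if the wrist force passes 120 N, or if a joint passes its speed limit or range.

## Working session

There is one attempt and no reset: what is moved stays moved. The work goes in short steps, each a Python script; the robot and the scene stay as the last script left them, time stands still between calls to the robot, and variables do not carry over. Pictures are saved under pics/ and viewed, at most 10 in all, crops included, and the job is handed in when it is done.

```bash
mkdir -p pics; python3 - <<'E'
from workcell import *
import cv2
for n in ("top","scene"):
    p,d=grab_frame(n); cv2.imwrite(f"pics/{n}0.png",p[:,:,::-1]); c=camera_params(n); print(n,c)
    np_=__import__("numpy"); np_.savez(f"pics/{n}0.npz",p=p,d=d,**c)
s=sense();print(s)
E
```

```text
top {'K': array([[592.15118475,   0.        , 319.67472893],
       [  0.        , 592.15118475, 246.04603162],
       [  0.        ,   0.        ,   1.        ]]), 'R': array([[ 3.60374543e-02, -9.99350439e-01, -4.81490788e-05],
       [-9.77437116e-01, -3.52372062e-02, -2.08266715e-01],
       [ 2.08129736e-01,  7.55246491e-03, -9.78072070e-01]]), 't': array([ -33.20469686,  587.92754666, 1131.55976084])}
scene {'K': array([[438.68420014,   0.        , 320.41292292],
       [  0.        , 438.68420014, 240.20304286],
       [  0.        ,   0.        ,   1.        ]]), 'R': array([[-0.77321954,  0.63403827,  0.01127012],
       [ 0.33890317,  0.42818855, -0.83773457],
       [-0.53598151, -0.64393326, -0.54596133]]), 't': array([ 492.24583731, -152.18919873, 1151.26801487])}
{'t': 0.1, 'qpos': array([ 1.08070703e+00,  5.27788195e-02,  1.40161147e+00, -1.67822804e-05,
        1.68859427e+00, -7.02922570e-02]), 'dq': array([-5.40020301e-04, -2.50588396e-03, -3.29484614e-03, -1.00480850e-04,
       -1.52029415e-05, -1.23871924e-03]), 'effort': array([ 1.09742086e-03, -3.82584679e+01, -3.60985100e+01, -7.44158092e-05,
        4.76506611e-03, -1.13374637e-05]), 'tcp_pos': array([213.83233492, 479.1914053 , 230.55992681]), 'ee_rot': array([-1.84448843e-04,  2.08361558e-01,  9.78051623e-01, -6.71115155e-04]), 'contact_force': array([-0.38034169, -0.22226722,  0.32471384]), 'wrist_torque': array([ 0.02891371, -0.00800397, -0.02252767]), 'gripper_force': 0.0, 'width': 85.39440381903025}
```

View pics/top0.png

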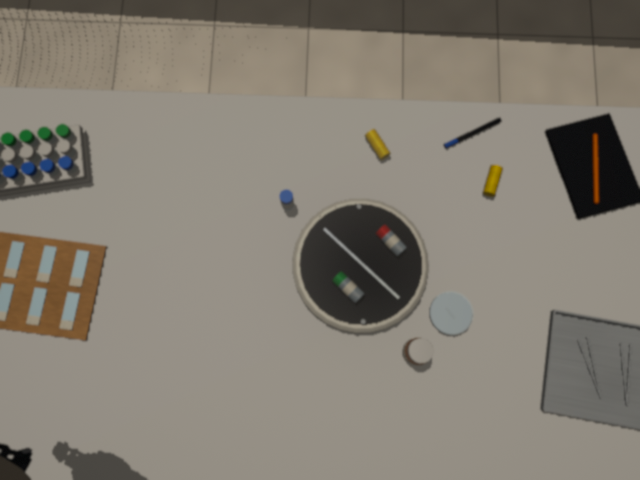

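View pics/scene0.png

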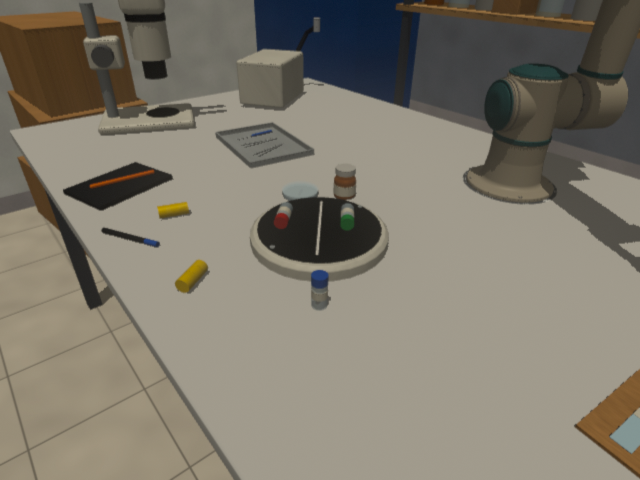

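The top view shows the stage at about (361,265) and the line from (324,229) to (399,298). The red vial is at about (392,240) and the green one at (349,286). I'll cast these to world coordinates, then look closer with the wrist camera.

```bash
cat > h.py <<'E'
import numpy as np, cv2
from scipy.spatial.transform import Rotation as Rn
def ray(c,uv,fish=False):
    uv=np.atleast_2d(uv).astype(float); K=c["K"]
    x=(uv[:,0]-K[0,2])/K[0,0]; y=(uv[:,1]-K[1,2])/K[1,1]
    if fish:
        r=np.hypot(x,y)+1e-12; d=np.c_[x/r*np.sin(r),y/r*np.sin(r),np.cos(r)]
    else: d=np.c_[x,y,np.ones_like(x)]
    return -c["R"].T@c["t"], d@c["R"]
def cast(c,uv,z,fish=False):
    o,d=ray(c,uv,fish); return o+d*((z-o[2])/d[:,2])[:,None]
def quat(yaw):  # tool down, tool y axis at angle yaw (rad) in the world xy plane
    y=np.array([np.cos(yaw),np.sin(yaw),0]); z=np.array([0,0,-1.]); x=np.cross(y,z)
    return Rn.from_matrix(np.c_[x,y,z]).as_quat()[[3,0,1,2]]
E
python3 - <<'E'
from workcell import *
from h import *
f=np.load("pics/top0.npz"); 
L=cast(f,[[324.5,229.5],[398.5,297.5]],34); V=cast(f,[[384,232],[403,250]],48); G=cast(f,[[341,278],[358,295]],48)
print(L,np.linalg.norm(L[1]-L[0]),L.mean(0)); print(V,G, np.linalg.norm(V[1]-V[0]))
c=L.mean(0); u=(L[1]-L[0])[:2]; yaw=np.arctan2(u[1],u[0]); n=np.array([-u[1],u[0]])/np.hypot(*u)
print("yaw",yaw,"offs",(V[:,:2]-c[:2])@n,(G[:,:2]-c[:2])@n)
for yy in (yaw,yaw+np.pi,yaw+np.pi/2,yaw-np.pi/2): print(yy,inverse_kinematics([c[0],c[1],250],quat(yy)))
print(camera_params("wrist"))
t=sense()["tcp_pos"]; print(t)
E
```

```text
[[ 630.13695984  -20.5283556    34.        ]
 [ 493.91242449 -175.23165164   34.        ]] 206.13159349671656 [562.02469217 -97.88000362  34.        ]
[[ 625.86864449 -142.59948239   48.        ]
 [ 589.58625612 -181.77459277   48.        ]] [[527.41901967 -57.23538961  48.        ]
 [494.22046933 -92.26722706  48.        ]] 53.39570188378981
yaw -2.292763052378023 offs [77.46876547 76.12790425] [-52.83229548 -54.59684489]
-2.292763052378023 [-2.37153764e-01  1.77583989e-01  1.22840668e+00 -4.44089210e-16
  1.73560199e+00  2.05560929e+00]
0.84882960121177 [-2.37153764e-01  1.77583989e-01  1.22840668e+00 -4.44089210e-16
  1.73560199e+00 -1.08598337e+00]
-0.7219667255831266 [-2.37153764e-01  1.77583989e-01  1.22840668e+00 -4.44089210e-16
  1.73560199e+00  4.84812962e-01]
-3.8635593791729197 [-2.37153764e-01  1.77583989e-01  1.22840668e+00 -4.44089210e-16
  1.73560199e+00 -2.65677969e+00]
{'K': array([[371.64829954,   0.        , 313.40458904],
       [  0.        , 371.64829954, 241.04177178],
       [  0.        ,   0.        ,   1.        ]]), 'R': array([[ 0.40781397,  0.91306315, -0.00185655],
       [ 0.87924924, -0.39216134,  0.27042606],
       [ 0.246188  , -0.1119159 , -0.96273896]]), 't': array([-524.44688577,  -34.95927953,  379.1248162 ])}
[213.83233492 479.1914053  230.55992681]
```

```bash
python3 - <<'E'
from workcell import *
from h import *
gripper_to(0)
move_to([545,-85,260],quat(0.849)); sleep(0.3)
c=camera_params("wrist"); p,d=grab_frame("wrist"); np.savez("pics/w0.npz",p=p,d=d,**c)
cv2.imwrite("pics/w0.png",p[:,:,::-1]); s=sense(); print(s["t"],s["tcp_pos"],s["width"],c["R"],-c["R"].T@c["t"])
E
```

```text
3.55 [545.04242325 -84.75704723 260.03935512] 0.10641260862263971 [[ 6.60514593e-01  7.50812905e-01 -6.73728844e-04]
 [ 7.22904362e-01 -6.35719645e-01  2.70683979e-01]
 [ 2.02804722e-01 -1.79277760e-01 -9.62668027e-01]] [493.54461638 -39.0859514  402.91651479]
```

View pics/w0.png

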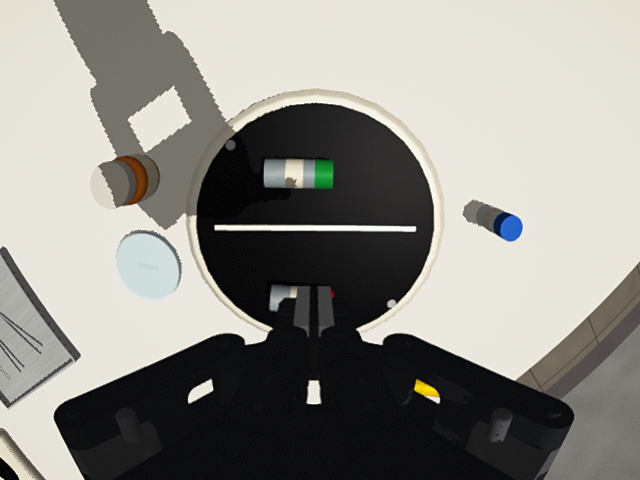

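The line runs from (215,228) to (415,229) and the fingers hide the red vial at about (300,297). I'll turn the wrist by half a turn so the camera is on the red vial's outer side.

```bash
cat >> h.py <<'E'
def measure(f,thr=None):
    """line and red vial from a wrist frame -> centre of line, unit dir u, normal n, cap centre, glass-end etc. (world)"""
    p=f["p"].astype(int); hsv=cv2.cvtColor(f["p"],cv2.COLOR_RGB2HSV)
    H,W=p.shape[:2]; ii=np.indices((H,W)); uv=np.c_[ii[1].ravel(),ii[0].ravel()]
    P=cast(f,uv,34,True).reshape(H,W,3); Q=cast(f,uv,48,True).reshape(H,W,3)
    return hsv,P,Q
E
python3 - <<'E'
from workcell import *
from h import *
move_to([560,-98,240],quat(-2.293)); sleep(0.3)
c=camera_params("wrist"); p,d=grab_frame("wrist"); np.savez("pics/w1.npz",p=p,d=d,**c)
cv2.imwrite("pics/w1.png",p[:,:,::-1]); s=sense(); print(s["t"],s["tcp_pos"])
E
```

```text
6.5333 [559.99210434 -97.99009748 239.99753151]
```

View pics/w1.png

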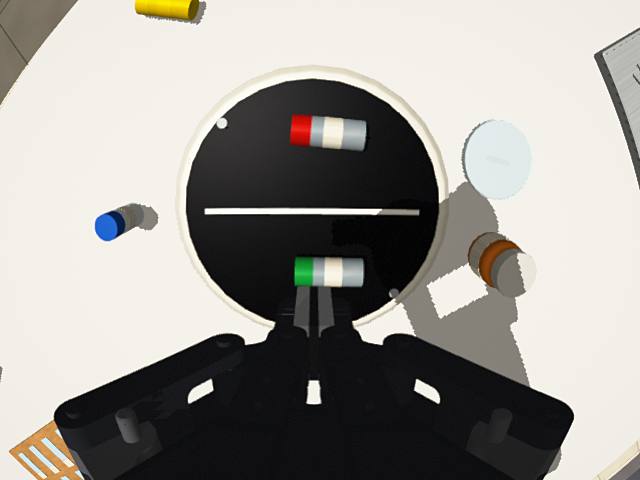

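Red vial at (291–366, 114–151), the line at (205,211)–(419,212), and green at (295–364, 256–287). Nothing is hidden in this view, so I'll measure from it.

```bash
cat >> h.py <<'E'
def blobs(f):
    g=f["p"].max(2); H,W=g.shape
    def rect(mask,z):
        cs,_=cv2.findContours(mask,cv2.RETR_EXTERNAL,cv2.CHAIN_APPROX_NONE)
        k=max(cs,key=cv2.contourArea)[:,0,:]; w=cast(f,k,z,True)[:,:2].astype(np.float32)
        b=cv2.boxPoints(cv2.minAreaRect(w)); e=b[1]-b[0],b[2]-b[1]
        e=sorted(e,key=np.linalg.norm); u=e[1]/np.linalg.norm(e[1]); 
        if u[0]>0: u=-u
        return b.mean(0),u,np.linalg.norm(e[1]),np.linalg.norm(e[0])
    return g,rect
def red_line(f):
    hsv=cv2.cvtColor(f["p"],cv2.COLOR_RGB2HSV); g,rect=blobs(f)
    bright=(g>70).astype(np.uint8)
    n,lab,st,_=cv2.connectedComponentsWithStats(bright,connectivity=4)
    red=((hsv[...,0]<6)|(hsv[...,0]>174))&(hsv[...,1]>180)&(hsv[...,2]>100)
    m=np.bincount(lab[red],minlength=n); m[0]=0
    vial=(lab==m.argmax()).astype(np.uint8)
    P=cast(f,np.stack(np.meshgrid(np.arange(640),np.arange(480)),-1).reshape(-1,2),34,True)[:,:2].reshape(480,640,2)
    return vial,lab,st,P,rect
E
python3 - <<'E'
from h import *
f=dict(np.load("pics/w1.npz")); print(-f["R"].T@f["t"])
vial,lab,st,P,rect=red_line(f)
v=rect(vial,48); print("vial",v)
j=np.bincount(lab[205:220,210:330][lab[205:220,210:330]>0]).argmax(); print(st[j])
l=rect((lab==j).astype(np.uint8),34); print("line",l)
n=np.array([-l[1][1],l[1][0]]); print("off",(v[0]-l[0])@n,"along",(v[0]-l[0])@l[1],"dyaw deg",np.degrees(np.arctan2(np.cross(l[1],v[1]),l[1]@v[1])))
E
```

```text
[ 611.73717547 -143.25819257  382.92415624]
vial (array([ 607.7529 , -157.18457], dtype=float32), array([-0.72504324, -0.6887033 ], dtype=float32), np.float32(67.67377), np.float32(28.501793))
[ 204  207  215    8 1444]
line (array([561.92487, -96.42984], dtype=float32), array([-0.6643324, -0.7474373], dtype=float32), np.float32(210.62433), np.float32(6.839756))
off 74.614944 along 14.965284 dyaw deg -4.8413196<stdin>:7: DeprecationWarning: Arrays of 2-dimensional vectors are deprecated. Use arrays of 3-dimensional vectors instead. (deprecated in NumPy 2.0)
```

```bash
cat >> h.py <<'E'
import workcell as w
LC=np.array([561.92,-96.43]); LU=np.array([-0.6643,-0.7474]); LN=np.array([0.7474,-0.6643]); LYAW=-2.2974
def look(tag,pos=(560,-98,240)):
    w.move_to(list(pos),quat(LYAW)); w.sleep(0.2)
    c=w.camera_params("wrist"); p,d=w.grab_frame("wrist"); f=dict(p=p,**c); np.savez(f"pics/{tag}.npz",**f); cv2.imwrite(f"pics/{tag}.png",p[:,:,::-1])
    return est(f)
def est(f):
    vial,lab,st,P,rect=red_line(f); v=rect(vial,48)
    yaw=np.arctan2(v[1][1],v[1][0]); off=(v[0]-LC)@LN
    print("t %.1f"%w.sense()["t"],"vial",v[0],"off %.1f along %.1f dyaw %.1f size %.1f %.1f"%(off,(v[0]-LC)@LU,np.degrees(yaw-LYAW),v[2],v[3]))
    return v[0],yaw
def stroke(cen,yaw,travel,twist=0.,a=0.,guard=3,v=50,zc=62):
    """roll vial by travel (mm, toward -n); a: contact offset along the vial axis; twist rad of the tool"""
    u=np.array([np.cos(yaw),np.sin(yaw)]); n=np.array([-u[1],u[0]])
    s=cen+a*u+n*travel/2; e=cen+a*u-n*travel*1.5; q=quat(yaw)
    w.move_to([*s,zc+12],q); hit=w.servo_line([*s,zc-5],q,v=15,guard=guard); z=w.sense()["tcp_pos"][2]
    print("hit",hit,"z %.1f"%z,w.sense()["contact_force"].round(1))
    if hit:
        w.servo_line([*e,z],quat(yaw+twist),v=v); print("end",w.sense()["contact_force"].round(1),w.sense()["tcp_pos"].round(1))
    w.servo_line([*w.sense()["tcp_pos"][:2],zc+30],v=80)
E
python3 - <<'E'
from h import *
f=dict(np.load("pics/w1.npz")); c,y=est(f)
stroke(c,y,16,np.radians(1.2)); look("w2")
E
```

```text
t 6.5 vial [ 607.7529  -157.18457] off 74.6 along 15.0 dyaw -4.8 size 67.7 28.5
hit True z 61.9 [ 0.3 -0.7  4.4]
end [-1.4 -1.3  5. ] [ 591.2 -139.9   61.9]
t 10.3 vial [ 596.5735  -145.55241] off 58.5 along 13.7 dyaw -4.3 size 68.1 28.3
```

```bash
python3 - <<'E'
from h import *
f=dict(np.load("pics/w2.npz")); c,y=est(f)
stroke(c,y,16,np.radians(5),a=-20,guard=6); look("w3")
E
```

```text
t 10.3 vial [ 596.5735  -145.55241] off 58.5 along 13.7 dyaw -4.3 size 68.1 28.3
hit True z 61.9 [-0.2 -1.5  4.3]
end [0.3 1.3 4.1] [ 594.3 -114.3   61.9]
t 14.1 vial [ 585.2288  -133.86758] off 42.3 along 12.5 dyaw -4.7 size 67.7 28.5
```

```bash
python3 - <<'E'
from h import *
f=dict(np.load("pics/w3.npz")); c,y=est(f)
w.gripper_to(34); stroke(c,y,14,np.radians(4.7),guard=6,zc=58,v=40); look("w4")
E
```

```text
t 14.1 vial [ 585.2288  -133.86758] off 42.3 along 12.5 dyaw -4.7 size 67.7 28.5
hit True z 61.1 [-0.8 -0.8  5.2]
end [-1.8 -1.8  5. ] [ 570.7 -118.9   61.1]
t 18.2 vial [ 575.90674 -123.48395] off 28.4 along 10.9 dyaw 0.1 size 67.0 27.5
```

```bash
python3 - <<'E'
from h import *
f=dict(np.load("pics/w4.npz")); c,y=est(f)
stroke(c,y,14.2,guard=5,zc=58,v=40); c,y=look("w5")
off=(c-LC)@LN
if 8<off<20 and abs(y-LYAW)<.05: stroke(c,y,off,LYAW-y,guard=5,zc=58,v=40); look("w6",(530,-70,240))
E
```

```text
t 18.2 vial [ 575.90674 -123.48395] off 28.4 along 10.9 dyaw 0.1 size 67.0 27.5
hit True z 61.1 [-0.3  0.2  4.7]
end [ 0.2 -0.   4.5] [ 560.  -109.3   61.1]
t 21.9 vial [ 572.07574  -106.280136] off 14.1 along 0.6 dyaw 0.2 size 202.6 28.7
hit True z 61.1 [ 0.1 -0.   4.1]
end [ 1.1 -0.   4.1] [556.3 -92.2  61.1]
t 25.5 vial [561.40515 -96.51876] off -0.3 along 0.4 dyaw 0.0 size 203.2 28.1
```

View pics/w6.png

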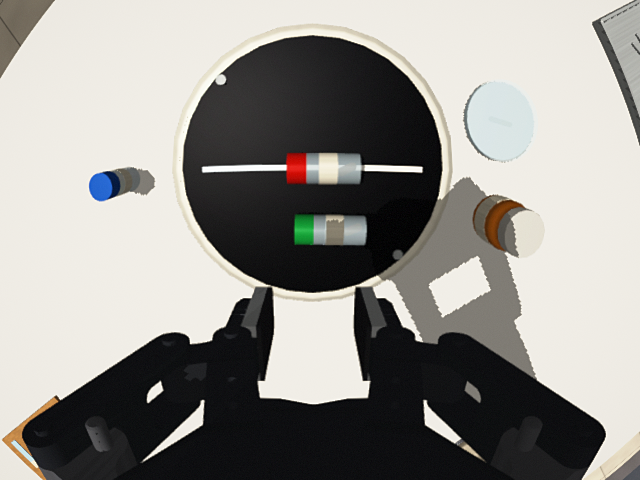

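The red vial is at (287–361, 153–185) with the line through it at row ~169. Its blob has merged with the line, so I'll split the two and check each one's offset and yaw.

```bash
python3 - <<'E'
from h import *
f=dict(np.load("pics/w6.npz")); vial,lab,st,P,rect=red_line(f)
op=cv2.morphologyEx(vial,cv2.MORPH_OPEN,np.ones((15,15),np.uint8)); v=rect(op,48)
ln=vial.copy(); ln[:,280:370]=0
q=cv2.findNonZero(ln)[:,0]; W=cast(f,q,34,True)[:,:2].astype(np.float32)
vx,vy,x0,y0=cv2.fitLine(W,cv2.DIST_L2,0,.01,.01).ravel(); u=np.array([vx,vy]); u=-u if u[0]>0 else u; n=np.array([-u[1],u[0]])
print(v,"off",(v[0]-[x0,y0])@n,"dyaw",np.degrees(np.arctan2(v[1][1],v[1][0])-np.arctan2(u[1],u[0])))
E
```

```text
(array([ 554.81335 , -104.623375], dtype=float32), array([-0.66410524, -0.74763906], dtype=float32), np.float32(66.608215), np.float32(27.201208)) off 0.14874744 dyaw 0.19950981
```

The vial is 0.15 mm and 0.2° off the line, and it's at rest with the hand clear, so I'll hand it in.

```bash
python3 -c "
from workcell import *
sleep(0.5); print(sense()['t']); print(close_job())"
```

```text
26.0333
the job is handed in; nothing more can be done
None
```

The red vial was rolled onto the white line and lies along it, measured 0.15 mm and 0.2° off, with the hand clear; the job was handed in at 26 s of the 64 s allowed; three of the five rolling strokes used both spread fingertips, because single-tip strokes would not turn out its 4.7° tilt.

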